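# Dust the spin coater's lid, then hold it open at 60 degrees

### The job

I want to take the wafer out of the spin coater without dust falling on it. With the lid still shut, press the sprung cap of the clamped duster can right down for a puff over the lid and let it spring back up; then raise the lid by its T-shaped grip to 60 degrees from shut and keep holding it there, steady, because it drops shut by itself: you finish while holding it. Never let the lid drop or swing it on towards upright, and leave the wafer carrier, the tweezers and the brown vial where they lie.

Things in the scene. Friction and masses are not known exactly. Their poses are not given: they have to be found in the camera images.
- spin_coater: Bench-top spin coater, fixed: white housing 190 (x) x 200 (y) x 98 mm high, a round bowl with a 2-inch wafer in its top, under the lid. Origin: centre of its underside, on the bench. Its front (display, keys, lid grip) faces its own -x; the lid's hinge runs along its y at the back. It may stand turned about the vertical.
- coater_lid (a joint): Hinge of the lid, rad: 0 shut, grows as the front of the lid rises (60 degrees = 1.047), stop at 1.9. The lid is a grey-framed clear plate 183 x 196 x 8 mm of 0.25 to 0.5 kg with no stay and almost no friction: let go, it falls shut; past about 90 degrees it would fall over backwards.
- lid_hinge (a point): Middle of the lid's hinge axis, fixed to the coater at [0.092, 0, 0.103] m in its frame; axes as the coater's. The lid turns about this point's y axis.
- lid_handle (a point): Centre of the black T-shaped grip at the middle of the lid's front edge; moves with the lid, 220 mm from the hinge axis, level with it when shut. A round bar 14 mm thick, 40 mm long along the coater's y, on a neck 16 mm wide, 8 thick, 34 mm off the lid's edge. Pinch its end faces (40 mm apart; it turns between the pads) or lift it from below. x towards the hinge, y along the bar.
- duster: Compressed-gas duster can, fixed: can 52 mm across, clamped upright on a steel stand with base 80 (x) x 110 (y) x 12 mm, which reaches from -39 to +71 mm in its y; the stand's rod (10 mm, 142 mm high) rises at y = +50 mm, lower than the cap. Origin: on the bench under the can's axis. The nozzle's straw points to its own -y, at the lid.
- duster_cap (a joint): Travel of the can's sprung nozzle cap, m: 0 up, 0.006 right down. It pushes back with 2 N at first and 5 N when right down, and springs back when let go.
- duster_cap_top (a point): Centre of the top of the nozzle cap (round, 27 mm across, grey), on the can's axis, 172 mm above the bench when up; press it straight down. z up.
- wafer_carrier: Bystander, loose: round flat clear wafer carrier, 89 mm across, 12 mm high, to the right of the coater's front. Origin: centre of its underside.
- tweezers: Bystander, loose: steel tweezers 125 x 16 x 8 mm lying in front of the coater. Origin: centre of the underside.
- brown_vial: Bystander, loose: brown vial with black cap, 32 mm across, 71 mm high, to the right of the coater. Origin: centre of its underside.

How it is judged:
By the outcome, as a careful person would: the job done as asked, in the order asked, and still so for the second after the job is handed in, while the arm keeps its last pose, push and grip.
It also fails if it takes over 42 s, if anything falls off the work surface, if the arm or the gripper's body presses on something with over 40 N, if the wrist force passes 120 N, or if a joint passes its speed limit or range.

### The arm

A 6-joint arm with a two-finger parallel gripper is mounted at the origin on a cart in front of the work surface, level with it; the furniture and walls round the work are solid. World frame = base frame: x ahead of the robot, y to its left, z up, the work surface at z = 0. Lengths are in mm, angles in rad, forces in N, time in s.
With the tool pointing down it reaches from about 300 to 775 mm from the base axis. Payload 14.6 kg.
Tool frame: the origin (TCP) lies between the finger pads; the fingertips stand manip.tip_reach ahead of it and the grasp point (between the pads) lies 5 mm behind it (manip.tip_reach is the distance from the TCP to the fingertips, in mm); z points along the fingers, y is the line along which they close (so a half turn about z gives the same grasp; the last joint's range is limited). The gripper opens to 94 mm and grips with 3 to 60 N. Pads are 16 mm wide; open, the fingers measure 119 mm over their backs; the gripper's body (75 mm by 177 mm) begins 78 mm behind the grasp point.
Start: joints at [1.042, 0.3, 1.521, -0, 1.321, -0.067], TCP at [245.054, 492.38, 189.446] pointing down, gripper open.
Joint ranges: [-3.03, 3.03], [-0.79, 2.21], [0.23, 2.52], [-1.04, 4.18], [0, 3.07], [-2.55, 2.55]. Speed limits (rad/s): [2.22, 2.22, 2.57, 3.14, 3.14, 3.14].

### API

Orientations are given as [roll, pitch, yaw] about the fixed x, y, z axes, in that order (R = Rz(yaw) Ry(pitch) Rx(roll)).
In Python, from cell import manip gives the robot as it stands. The module is installed in compiled form; this text tells all that it offers.
- The arm moves only by the shell command python3 -m creep 'ROWS' [FORCE]. ROWS is JSON, a list of rows, each a list of 3 entries, a list of its own where there are three numbers: the opening, from -1 (shut) to 1 (fully open), then the shift along the tool's x, y, z in cm, then the turn about the tool's z in units of 5 degrees (1.0 is 5 degrees). In form: [[grip, [tx, ty, tz], roll], ...]. A call has 1 to 12 rows; each row is the pose to reach, as a shift and turn from the pose commanded when the call began, along the tool's axes at that moment; what a row does not reach only later rows make up. A row lasts 1/10 s, in which the tool goes at most 50 mm and 8.59 degrees, less where a joint would pass 70% of its speed; a pose out of reach is approached as far as the arm can. A call with a gripper value outside its range is refused whole. The fingers move at their own pace and stop on an object; FORCE is the grip in N (left out, the last holds). Time passes only in rows, so rows that repeat a pose let the fingers close. It gives the time, the measured TCP pose, the force, the opening and the grip force at its end, in the units of the state.
- manip.read_state(): the state, without advancing time (a new reading comes with each control period).
- manip.camera(name): name is "scene" or "top" or "wrist"; returns the picture (400x640x3 uint8, red, green, blue); there is no depth.
- manip.camera_params(name): a dict with "fovy" (degrees; the focal length in pixels is half the picture's height over the tangent of half this angle, whatever the lens; pixels are square), "cx", "cy" (the principal point, pixels), "k1" (the pictures are not rectified: a ray, as slopes to the right and down, at radius r is drawn at 1 + k1 r^2 times it, then the intrinsics apply), "origin" and "attitude" of the camera in the world. Camera axes: x right, y down, z forward; pixel columns grow to the right and rows downward; lengths in mm; the calibration is good to about 2 mm. A picture is of the moment at which its call begins: read the wrist's pose just before it. camera_params takes no time and is no camera call; for the wrist camera it gives the pose at the moment of the call.
- manip.sign_off(): hands the job in; it is judged then, once.
The state is a dict: "clock": time; "joints": joint angles; "qd": joint speeds; "effort": joint torques, N m; "eef_pos": TCP position; "eef_rot": TCP orientation; "wrist_force": force on the tool from outside, world axes, zero at the start; "moment": the same for the moment, N m; "finger_gap": finger opening in mm; "finger_force": force on a finger pad.
Only numpy, scipy, OpenCV 4.12 (cv2) and the standard library are available. Lean on these libraries where they do the work, as an engineer would, in place of code of your own. Each camera call takes 0.05 s, during which the arm holds its last target. There are 200 camera calls.

## Working session

There is one attempt and no reset: what is moved stays moved. The work goes in short steps, Python scripts to look and compute and a shell command to move; the robot and the scene stay as the last step left them, time stands still between calls to the robot, and variables do not carry over. Pictures are saved under pics/ and viewed, at most 10 in all, crops included, and the job is handed in when it is done.

```bash
mkdir -p pics; python3 - <<'E'
from cell import manip
import cv2
s=manip.read_state();print(s, manip.tip_reach)
for n in ["scene","top"]:
    p=manip.camera_params(n);print(n,p)
    cv2.imwrite(f"pics/{n}0.png",manip.camera(n)[:,:,::-1])
E
```

```text
{'clock': 0.0, 'joints': array([ 1.04239106e+00,  3.00485278e-01,  1.52156819e+00,  4.46454428e-05,
        1.32070927e+00, -6.66106700e-02]), 'qd': array([ 0.00112386,  0.00180162,  0.00026956,  0.00036528, -0.00147773,
        0.00033138]), 'effort': array([-3.08123317e-04, -5.31819284e+01, -3.52724111e+01,  7.07415864e-02,
        2.44884094e-02, -6.26700739e-05]), 'eef_pos': array([244.91160943, 492.15059576, 188.88402108]), 'eef_rot': array([-3.14042804e+00, -1.21030009e-04,  2.67978692e+00]), 'wrist_force': array([-0.49410753, -0.67574159,  0.15336526]), 'moment': array([ 0.02156062, -0.01768646, -0.02031119]), 'finger_force': 0.0, 'finger_gap': 93.86707267006089} 14.0
scene {'fovy': 44.41657275288203, 'cx': 324.31515332751604, 'cy': 204.6072630382889, 'k1': -0.11867273701707898, 'origin': array([ 165.0567559 , -828.63460956,  738.03201156]), 'attitude': array([-2.29600575e+00, -4.97442991e-04, -6.43670511e-01])}
top {'fovy': 45.426028697950116, 'cx': 319.9635665961124, 'cy': 198.34199060077177, 'k1': -0.11616232000999274, 'origin': array([ 507.6875627 , -283.44119189, 1105.7807265 ]), 'attitude': array([-3.09056394,  0.00567269, -1.58094383])}
```

View pics/scene0.png

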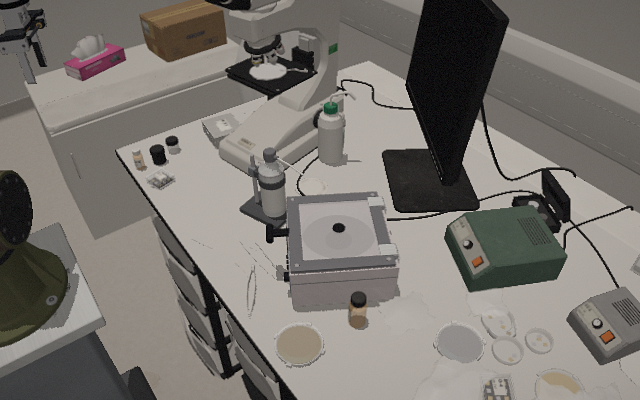

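View pics/top0.png

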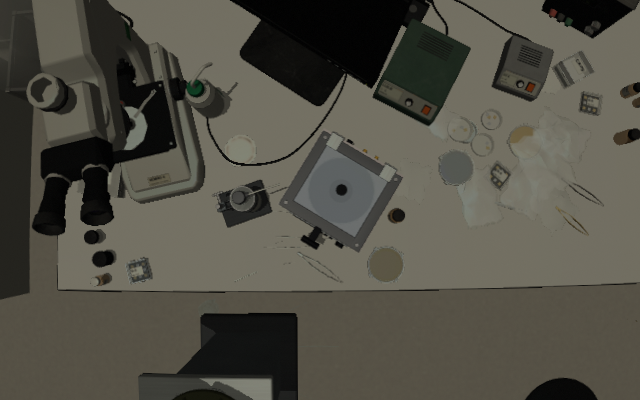

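The scene view shows the coater (340,240), with its T grip near (278,235 to 272), and the duster at (270,185). In the top view the grip is at about (312,237), the cap at (243,198), the tweezers at (320,265), the carrier at (385,264) and the vial at (397,215). I'll zoom in to measure.

```bash
cat > h.py <<'E'
import numpy as np,cv2
from cell import manip
from scipy.spatial.transform import Rotation as R
def K(p,h=400):
    f=h/2/np.tan(np.radians(p["fovy"])/2); return f
def ray(p,u,v):
    f=K(p); d=np.array([(u-p["cx"])/f,(v-p["cy"])/f]); s=d.copy()
    for _ in range(20): s=d/(1+p["k1"]*(s@s))
    return R.from_euler("xyz",p["attitude"]).as_matrix()@np.array([*s,1])
def onz(p,u,v,z):
    d=ray(p,u,v); o=p["origin"]; return o+d*(z-o[2])/d[2]
def proj(p,X):
    c=R.from_euler("xyz",p["attitude"]).as_matrix().T@(np.array(X,float)-p["origin"]); s=c[:2]/c[2]
    s=s*(1+p["k1"]*(s@s)); return s*K(p)+[p["cx"],p["cy"]]
def tri(p,a,q,b):
    d,e=ray(p,*a),ray(q,*b); t=np.linalg.lstsq(np.c_[d,-e],q["origin"]-p["origin"],rcond=None)[0]
    A=p["origin"]+t[0]*d;B=q["origin"]+t[1]*e
    return (A+B)/2,np.linalg.norm(A-B)
E
python3 - <<'E'
import cv2
a=cv2.imread("pics/top0.png")[120:290,200:420];b=cv2.imread("pics/scene0.png")[140:310,235:405]
g=lambda x,s:cv2.convertScaleAbs(cv2.resize(x,None,fx=s,fy=s,interpolation=cv2.INTER_CUBIC),alpha=1.6)
cv2.imwrite("pics/ct.png",g(a,3.5));cv2.imwrite("pics/cs.png",g(b,3.5))
E
```

```text
(no output)
```

View pics/ct.png

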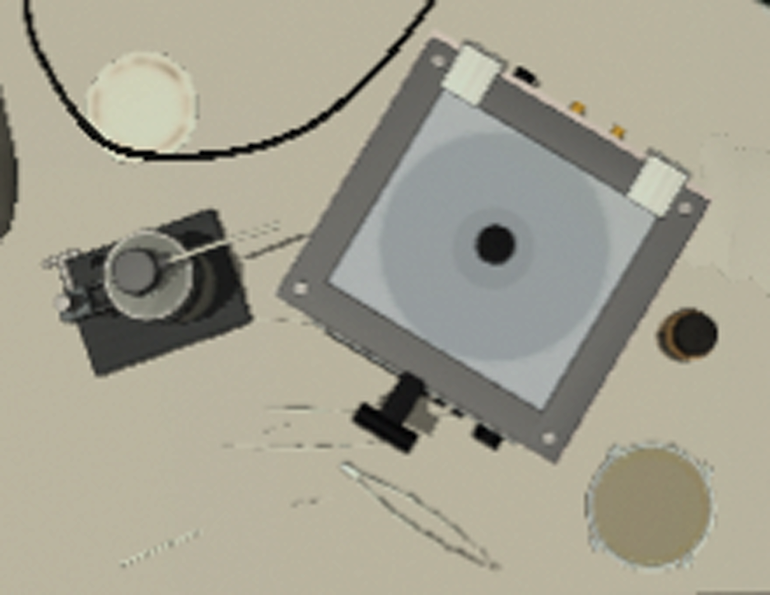

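View pics/cs.png

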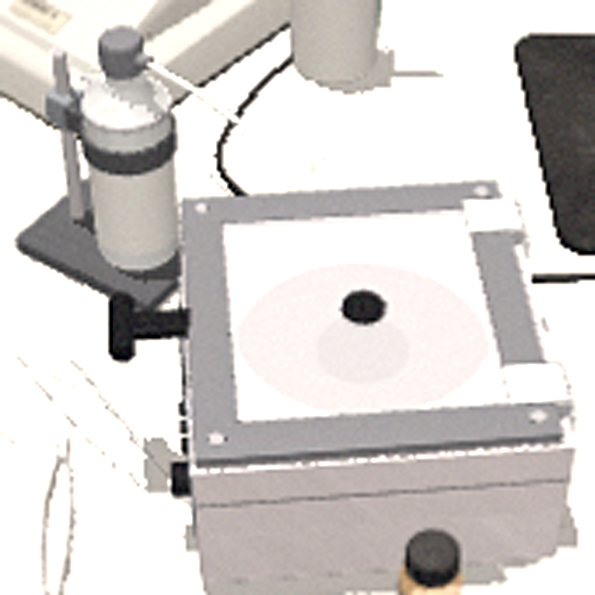

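The top crop shows the cap centre at (133,268), the bar centre at (386,427) and the lid corners at (434,38), (710,203), (557,462) and (279,292). In the scene crop the cap top is at (120,42) and the bar at (121,327).

```bash
python3 - <<'E'
from h import *
np.set_printoptions(precision=1,suppress=True)
T=manip.camera_params("top");S=manip.camera_params("scene")
t=lambda a,b:(a/3.5+200,b/3.5+120)
s=lambda a,b:(a/3.5+235,b/3.5+140)
print("cap",onz(T,*t(133,268),172),onz(S,*s(120,40),172),tri(T,t(133,268),S,s(120,40)))
print("bar",onz(T,*t(386,427),110),onz(S,*s(121,327),103),tri(T,t(386,427),S,s(121,327)))
C=[onz(T,*t(*c),107) for c in [(434,38),(710,203),(557,462),(279,292)]]
for c in C: print(c)
for i in range(4): d=C[i]-C[i-1];print(np.linalg.norm(d),np.degrees(np.arctan2(d[1],d[0])))
L=[onz(S,*s(*c),107) for c in [(183,200),(497,182),(567,437),(197,463)]]
for c in L: print("S",c)
print("can shoulder/base corners",[onz(T,*t(*c),12) for c in [(215,209),(250,322),(100,376)]])
for n,c in dict(tweez0=(345,465),tweez1=(495,568),carr=(650,505)).items(): print(n,onz(T,*t(*c),6))
print("vial",onz(T,*t(697,333),71))
E
```

```text
cap [ 560.6 -117.5  172. ] [ 556.7 -124.5  172. ] (array([ 561. , -116.4,  165.5]), np.float64(0.20139448403596785))
bar [ 467.9 -257.3  110. ] [ 467.  -259.3  103. ] (array([ 467.8, -257.2,  100.8]), np.float64(0.5617354841356291))
[ 701.5 -288.3  107. ]
[ 599.8 -453.1  107. ]
[ 445.9 -358.8  107. ]
[ 549.  -193.9  107. ]
179.33675665103115 -31.75911393046477
193.65052750245567 -121.67091335590307
180.4512780409074 148.51459164961844
194.51402671629367 58.00100899094105
S [ 547.3 -197.6  107. ]
S [ 699.9 -292.2  107. ]
S [ 598.8 -458.4  107. ]
S [ 444.9 -363.4  107. ]
can shoulder/base corners [array([ 608. , -143.5,   12. ]), array([ 533.4, -166.2,   12. ]), array([498.9, -67.1,  12. ])]
tweez0 [ 439.1 -227.4    6. ]
tweez1 [ 370.7 -325.     6. ]
carr [ 410.7 -427.3    6. ]
vial [ 522.3 -449.5   71. ]
```

```bash
python3 -m creep '[[-1,[-22.4,-28.2,-5],0],[-1,[-22.4,-28.2,-5],0],[-1,[-22.4,-28.2,-5],0],[-1,[-22.4,-28.2,-5],0],[-1,[-22.4,-28.2,-5],0],[-1,[-22.4,-28.2,-5],0],[-1,[-22.4,-28.2,-5],0],[-1,[-22.4,-28.2,-5],0],[-1,[-22.4,-28.2,-5],0],[-1,[-40.2,-46.1,-5],6],[-1,[-40.2,-46.1,-5],6],[-1,[-40.2,-46.1,-5],6]]' 10; python3 -m creep '[[-1,[-17.8,-17.9,0],12.6],[-1,[-17.8,-17.9,0],12.6],[-1,[-17.8,-17.9,0],12.6],[-1,[-17.8,-17.9,0],12.6],[-1,[-17.8,-17.9,0],12.6],[-1,[-17.8,-17.9,0],12.6],[-1,[-17.8,-17.9,0],12.6],[-1,[-17.8,-17.9,0],12.6]]'
```

```text
clock: 1.3
eef_pos: [367.5, -2.8, 239.3]
eef_rot: [3.141, -0.0, 2.226]
wrist_force: [1.5, 0.6, 0.1]
finger_gap: 1.9
finger_force: 0.0
clock: 2.1
eef_pos: [335.3, -252.1, 238.8]
eef_rot: [-3.14, -0.001, 1.125]
wrist_force: [1.6, -0.6, 0.4]
finger_gap: 0.3
finger_force: 0.0
```

```bash
python3 -m creep '[[-1,[21.6,14.5,0],-5.1],[-1,[21.6,14.5,0],-5.1],[-1,[21.6,14.5,0],-5.1],[-1,[21.6,14.5,0],-5.1],[-1,[21.6,14.5,0],-5.1],[-1,[21.6,14.5,0],-5.1],[-1,[21.6,14.5,4],-5.1],[-1,[21.6,14.5,4],-5.1],[-1,[21.6,14.5,4],-5.1]]'; python3 - <<'E'
from h import *
a=manip.camera("top");b=manip.camera("scene");P=manip.camera_params("wrist");c=manip.camera("wrist")
g=lambda x,s:cv2.convertScaleAbs(cv2.resize(x[:,:,::-1],None,fx=s,fy=s,interpolation=cv2.INTER_CUBIC),alpha=1.5)
s=g(b[120:220,220:320],4);w=cv2.resize(c[:,:,::-1],(400,250));
cv2.imwrite("pics/m1.png",np.hstack([s,cv2.copyMakeBorder(w,0,150,0,0,cv2.BORDER_CONSTANT)]));print(P)
st=manip.read_state();print(st["eef_pos"])
S=manip.camera_params("scene")
print("cap pix",(proj(S,[559,-120,172])-[220,120])*4,"tip pix",(proj(S,st["eef_pos"]-[0,0,14])-[220,120])*4,"wrist cap",proj(P,[559,-120,172])*.625)
E
```

```text
clock: 3.0
eef_pos: [557.7, -118.6, 199.7]
eef_rot: [-3.14, -0.0, 1.576]
wrist_force: [0.8, -0.8, 0.9]
finger_gap: 0.2
finger_force: 0.0
{'fovy': 59.821024372506244, 'cx': 314.6771151314611, 'cy': 202.5539786112584, 'k1': -0.028881638930048453, 'origin': array([558.24689183, -49.38699439, 396.70239381]), 'attitude': array([ 2.89827508, -0.00359255,  0.00521859])}
[ 558.35261368 -119.28481318  201.27746701]
cap pix [196.30735154 119.8885218 ] tip pix [192.2195735   94.37646509] wrist cap [196.28259727 139.90387027]
```

View pics/m1.png

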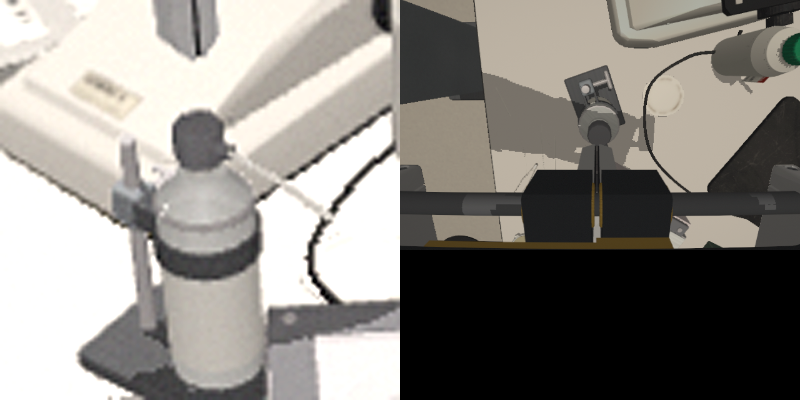

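The scene crop shows the fingers ending near crop (195,58), above the predicted tip at (192,94), with the cap at (198,122). In the wrist view the cap is at (198,133) and was predicted at (196,140). I'll check this discrepancy by image differencing.

```bash
python3 - <<'E'
from h import *
np.set_printoptions(precision=1,suppress=True)
S=manip.camera_params("scene");T=manip.camera_params("top")
b=manip.camera("scene")[:,:,::-1];c0=cv2.imread("pics/scene0.png")
t=manip.camera("top")[:,:,::-1]
P=manip.camera_params("wrist");st=manip.read_state();w=manip.camera("wrist")
p=st["eef_pos"];print(p)
d=np.abs(b.astype(int)-c0).sum(2)>40
ys,xs=np.where(d[100:165,250:290]);print("scene diff lowest",ys.max()+100, np.unique(xs[ys>=ys.max()-2]+250))
for r in range(125,152,2): print(r,b[r,262:276].sum(1))
for dz in (-14,0,10): print(dz,"scene",proj(S,p+[0,0,dz]),"wrist",proj(P,p+[0,0,dz]))
print("cap at scene",proj(S,[559,-120,172]),"wrist",proj(P,[559,-120,172]))
cv2.imwrite("pics/w1.png",np.hstack([cv2.resize(w[180:280,260:360,::-1],None,fx=4,fy=4),cv2.resize(t[150:250,190:290],None,fx=4,fy=4)]))
E
```

```text
[ 558.3 -119.3  200.8]
scene diff lowest 164 [263 264 265 277 278 279 280 281 283 284 285 286 287 288 289]
125 [291 319 314 331 321 331 201 150 325 326 318 307 369 508]
127 [301 315 318 317 320 331 243  72 318 322 323 305 361 511]
129 [295 299 303 318 314 323 259  47 316 321 321 304 450 509]
131 [451 298 327 323 321 320 330  67 249 310 303 465 511 504]
133 [506 509 476 457 351 310 317  78 178 346 513 507 504 502]
135 [506 506 505 507 510 518 453 515 515 506 510 501 506 507]
137 [502 500 505 505 499 502 502 500 501 505 507 501 503 503]
139 [499 504 506 501 500 503 504 503 501 502 501 504 501 504]
141 [504 499 502 503 503 502 502 502 504 504 499 503 504 505]
143 [504 507 497 503 505 500 502 503 503 500 502 496 503 504]
145 [502 499 505 505 503 505 501 508 505 505 508 505 504 482]
147 [500 502 511 520 523 433 384 342 342 375 383 507 425 372]
149 [511 527 340 166 179 183 190 189 185 193 200 181 253 345]
151 [528 211 187 190 190 190 202 184 192 198 194 191 193 156]
-14 scene [268.  143.8] wrist [313.1 229.8]
0 scene [267.5 137.9] wrist [313.1 237.3]
10 scene [267.1 133.6] wrist [313.  243.3]
cap at scene [269.1 150. ] wrist [314.2 223.8]
```

View pics/w1.png

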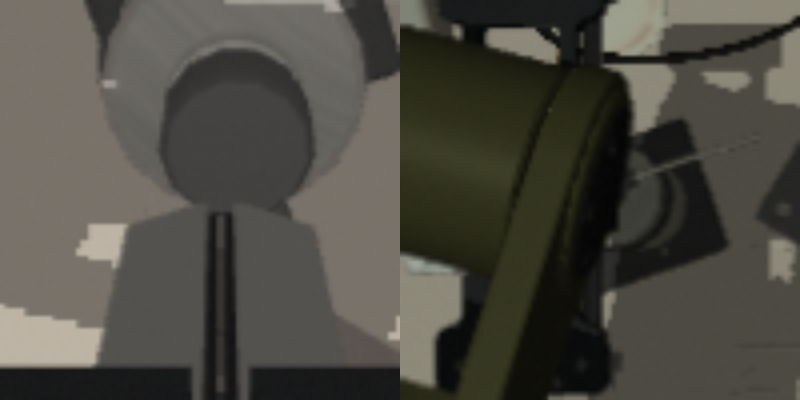

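```bash
python3 -m creep '[[-1,[0.25,0.25,0.4],0],[-1,[0.25,0.25,0.8],0],[-1,[0.25,0.25,1.2],0],[-1,[0.25,0.25,1.2],0]]'; python3 -m creep '[[-1,[0,0,0.2],0],[-1,[0,0,0.4],0],[-1,[0,0,0.4],0]]'
```

```text
clock: 3.7
eef_pos: [560.2, -116.4, 186.6]
eef_rot: [-3.14, -0.0, 1.575]
wrist_force: [1.8, -1.5, 0.4]
finger_gap: 0.2
finger_force: 0.0
clock: 4.0
eef_pos: [560.4, -116.5, 183.2]
eef_rot: [-3.141, -0.0, 1.575]
wrist_force: [0.3, -0.2, -0.5]
finger_gap: 0.3
finger_force: 0.0
```

```bash
python3 -m creep '[[-1,[0,0,0.2],0],[-1,[0,0,0.4],0],[-1,[0,0,0.4],0]]'; python3 -m creep '[[-1,[0,0,0.2],0],[-1,[0,0,0.4],0],[-1,[0,0,0.4],0]]'; python3 - <<'E'
from h import *
P=manip.camera_params("wrist");w=manip.camera("wrist");b=manip.camera("scene")
g=lambda x,s:cv2.resize(x[:,:,::-1],None,fx=s,fy=s)
cv2.imwrite("pics/w2.png",np.hstack([g(w[180:280,260:360],4),g(b[110:210,220:320],4)]))
E
```

```text
clock: 4.3
eef_pos: [560.3, -116.5, 179.1]
eef_rot: [-3.141, -0.0, 1.575]
wrist_force: [-0.3, 0.5, 0.4]
finger_gap: 0.7
finger_force: 0.0
clock: 4.6
eef_pos: [560.4, -116.5, 175.1]
eef_rot: [-3.141, -0.0, 1.575]
wrist_force: [-0.2, 0.2, 0.1]
finger_gap: 0.1
finger_force: 0.0
```

View pics/w2.png

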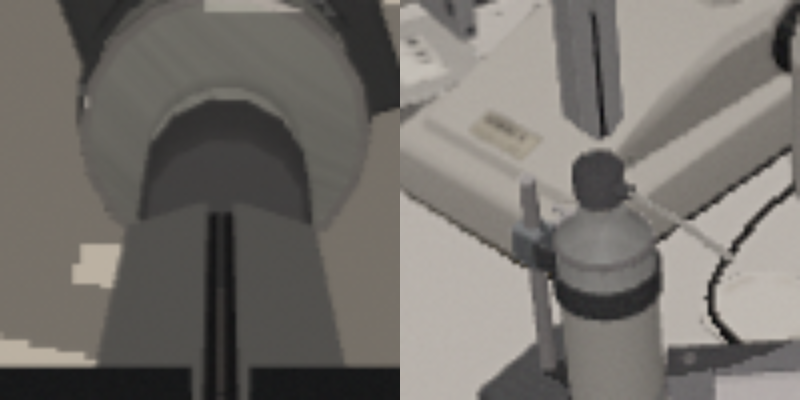

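The fingertips are still above the cap: in the scene crop the tip is at (600,135) and the cap top at (600,160). The closed tips reach less far than nominal, so I'll keep lowering with force checks.

```bash
python3 - <<'E'
from h import *
P=manip.camera_params("wrist");print(onz(P,260+228/4,180+206/4,172))
E
python3 -m creep '[[-1,[0,0,0.3],0],[-1,[0,0,0.6],0],[-1,[0,0,0.6],0]]'; python3 -m creep '[[-1,[0,0,0.2],0],[-1,[0,0,0.3],0],[-1,[0,0,0.3],0]]'; python3 -m creep '[[-1,[0,0,0.2],0],[-1,[0,0,0.2],0],[-1,[0,0,0.2],0]]'
```

```text
[ 562.83922798 -114.03150936  172.        ]
clock: 5.0
eef_pos: [560.3, -116.5, 168.9]
eef_rot: [-3.141, -0.0, 1.575]
wrist_force: [-0.4, -0.4, -0.3]
finger_gap: 0.4
finger_force: 0.0
clock: 5.3
eef_pos: [560.4, -116.5, 166.3]
eef_rot: [-3.141, -0.0, 1.575]
wrist_force: [-0.3, 0.3, 0.1]
finger_gap: 0.4
finger_force: 0.0
clock: 5.6
eef_pos: [560.5, -116.5, 164.4]
eef_rot: [-3.142, -0.0, 1.575]
wrist_force: [-0.2, 0.4, -0.5]
finger_gap: 0.8
finger_force: 0.0
```

```bash
python3 -m creep '[[-1,[0.1,0.15,0.2],0],[-1,[0.1,0.15,0.2],0]]'|grep -E "eef_pos|wrist"; python3 -m creep '[[-1,[0,0,0.2],0],[-1,[0,0,0.2],0]]'|grep -E "eef_pos|wrist"; python3 -m creep '[[-1,[0,0,0.2],0],[-1,[0,0,0.2],0]]'|grep -E "eef_pos|wrist"
```

```text
eef_pos: [562.0, -115.4, 162.2]
wrist_force: [0.1, -0.1, 0.0]
eef_pos: [561.9, -115.5, 160.1]
wrist_force: [0.1, 0.0, -0.3]
eef_pos: [561.9, -115.5, 158.2]
wrist_force: [-0.2, 0.7, 0.1]
```

```bash
python3 - <<'E'
from h import *
b=manip.camera("scene").sum(2)
for r in range(138,164): print(r,b[r,262:280])
S=manip.camera_params("scene");p=manip.read_state()["eef_pos"];print(p,[proj(S,p+[0,0,z]) for z in(0,10,20)],proj(S,[562,-115.5,172]))
E
```

```text
138 [296 302 307 326 322 319 330 326 109 177 333 328 324 311 523 512 505 508]
139 [296 303 296 326 320 316 329 337 164 179 337 322 318 312 472 513 510 510]
140 [295 302 308 330 316 324 322 331 186 139 333 328 316 315 444 516 513 478]
141 [300 304 309 320 322 324 327 334 176  90 333 323 322 313 417 520 499 427]
142 [295 301 293 301 322 326 320 327 186 106 332 316 319 313 403 517 426 401]
143 [296 295 299 280 317 326 316 332 246  53 337 322 317 314 388 460 396 381]
144 [304 297 301 303 317 318 325 328 260  48 326 329 321 321 399 408 390 370]
145 [301 295 307 294 341 322 321 325 322  31 339 330 325 310 372 380 369 350]
146 [473 291 290 297 350 320 319 320 328  27 286 327 325 319 373 367 346 332]
147 [514 476 349 295 332 315 324 329 344  30 268 323 329 369 370 339 331 325]
148 [511 522 506 289 334 319 326 323 335  81 260 332 324 377 337 354 329 330]
149 [511 531 348 209 293 328 322 324 332 114 217 340 284 351 328 284 309 319]
150 [522 382 184 186 218 260 312 336 334 106 183 311 204 221 327 288 322 403]
151 [528 204 188 194 192 198 228 263 310 213 199 221 190 166 340 365 391 495]
152 [535
[... 411 characters left out ...]
200 196 198 205 198 201 218 213 192 257 224 511]
158 [505 352 173 187 205 199 194 203 208 193 189 177 198 201 206 407 384 443]
159 [476 466 149 182 193 208 198 202 203 206 192 191 173 157 172 247 371 406]
160 [436 430 362 172 202 199 205 202 208 204 195 195 183 264 418 386 389 391]
161 [495 497 405 185 186 200 199 189 189 190 185 185 248 346 364 396 384 369]
162 [489 484 370 346 289 242 215 225 227 261 241 329 350 360 341 308 363 363]
163 [389 343 332 358 348 343 343 362 358 353 339 357 354 359 332 283 288 315]
[ 561.893555   -115.500517    158.28932396] [array([269.60036657, 153.99960783]), array([269.24648561, 149.95163473]), array([268.88890912, 145.85158879])] [269.15911602 148.4178117 ]
```

```bash
for i in 1 2; do :; done; python3 -m creep '[[-1,[0,0,0.2],0],[-1,[0,0,0.2],0]]'|grep -E "eef_pos|wrist"; python3 -m creep '[[-1,[0,0,0.2],0],[-1,[0,0,0.2],0]]'|grep -E "eef_pos|wrist"; python3 -m creep '[[-1,[0,0,0.2],0],[-1,[0,0,0.2],0]]'|grep -E "eef_pos|wrist"
```

```text
eef_pos: [562.0, -115.5, 156.3]
wrist_force: [0.2, 0.0, 0.1]
eef_pos: [562.0, -115.6, 154.5]
wrist_force: [0.2, -0.1, 2.4]
eef_pos: [562.1, -115.5, 152.4]
wrist_force: [-0.6, 0.6, 3.8]
```

```bash
python3 -m creep '[[-1,[0,0,0.2],0],[-1,[0,0,0.2],0]]'|grep -E "eef_pos|wrist"; python3 -m creep '[[-1,[0,0,0.1],0],[-1,[0,0,0.1],0]]'|grep -E "eef_pos|wrist"; python3 -m creep '[[-1,[0,0,0.1],0],[-1,[0,0,0.1],0],[-1,[0,0,0.1],0]]'|grep -E "eef_pos|wrist"
```

```text
eef_pos: [562.0, -115.5, 150.4]
wrist_force: [-1.2, 0.2, 4.8]
eef_pos: [562.1, -115.5, 150.1]
wrist_force: [-1.6, -0.2, 8.8]
eef_pos: [562.2, -115.6, 149.9]
wrist_force: [-4.8, 0.9, 15.6]
```

```bash
python3 -m creep '[[-1,[0,0,-2],0],[-1,[0,0,-4],0],[-1,[0,0,-7],0],[-1,[-4,-2.5,-7],-2],[-1,[-8,-5,-7],-4],[1,[-14.2,-9.4,-7],-6],[1,[-14.2,-9.4,-7],-8],[1,[-14.2,-9.4,-7],-10],[1,[-14.2,-9.4,-7],-11.6],[1,[-14.2,-9.4,-7],-11.6],[1,[-14.2,-9.4,-7],-11.6],[1,[-14.2,-9.4,-7],-11.6]]' 25; python3 - <<'E'
from h import *
P=manip.camera_params("wrist");w=manip.camera("wrist");st=manip.read_state()
print(st["eef_pos"],st["eef_rot"],st["finger_gap"],P["origin"],P["attitude"],proj(P,[468,-258,103]))
for z in(-14,0,14): print(proj(P,st["eef_pos"]+[0,0,z]))
cv2.imwrite("pics/w3.png",cv2.convertScaleAbs(w[:,:,::-1],alpha=1.5))
np.save("w3.npy",w)
E
```

```text
clock: 8.75
eef_pos: [468.5, -257.8, 218.1]
eef_rot: [3.142, -0.001, 2.583]
wrist_force: [-0.8, -0.1, 0.7]
finger_gap: 53.0
finger_force: 0.0
[ 468.57222854 -257.83085488  218.22728407] [ 3.14154893e+00 -4.07689183e-04  2.58351719e+00] 57.18144129883682 [ 410.31035828 -220.85944876  413.68120036] [ 2.89799151e+00 -8.94998655e-04  1.01347377e+00] [313.27216476 193.41887675]
[313.49396123 228.5448022 ]
[313.43729004 235.94184144]
[313.37268537 244.37851522]
```

View pics/w3.png

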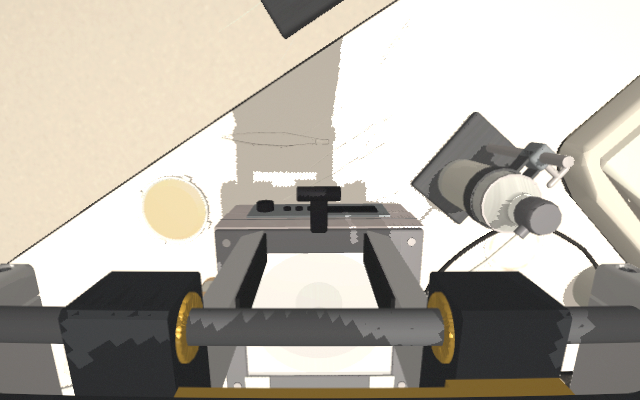

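The wrist view shows the bar centred at (319,193), 43 px long (about 40 mm). The finger gap is centred at about 315.5, so I need to shift about 3 mm along the bar. The inner tip edges are near (266,235) and (365,235).

```bash
python3 -m creep '[[0.28,[0,0.32,0],0],[0.28,[0,0.32,0],0],[0.28,[0,0.32,0],0],[0.28,[0,0.32,0],0],[0.28,[0,0.32,0],0]]'; python3 - <<'E'
from h import *
P=manip.camera_params("wrist");w=manip.camera("wrist");st=manip.read_state()
print(st["eef_pos"],st["finger_gap"],proj(P,st["eef_pos"]))
w=w.sum(2)//3
for r in range(180,206,3): print(r,"dark bar cols",np.where(w[r,280:360]<30)[0][[0,-1]]+280 if (w[r,280:360]<30).any() else None)
for r in range(222,262,4): print(r,w[r,236:280:2],w[r,352:400:2])
cv2.imwrite("pics/w4.png",cv2.resize(cv2.convertScaleAbs(manip.camera("wrist")[170:330,220:420,::-1],alpha=1.5),None,fx=3.5,fy=3.5,interpolation=cv2.INTER_CUBIC))
E
```

```text
clock: 9.3
eef_pos: [470.3, -255.2, 218.5]
eef_rot: [-3.142, -0.0, 2.587]
wrist_force: [-0.4, 0.4, 0.2]
finger_gap: 60.1
finger_force: 0.0
[ 470.26202039 -255.22580694  218.45061546] 60.15295210582354 [313.3772111  235.80241785]
180 dark bar cols None
183 dark bar cols None
186 dark bar cols None
189 dark bar cols [294 336]
192 dark bar cols [325 336]
195 dark bar cols [295 336]
198 dark bar cols [294 336]
201 dark bar cols [308 323]
204 dark bar cols [307 323]
222 [90 90 90 89 90 89 90 90 91 89 90 91 91 91 91 91 92 91 91 90 90 90] [100  93  90  91  92  92  92  91  91  90  90  90  90  91  90  91  98  99
  98 100 100  99  99  99]
226 [103 103 104 106 105 105 105 105 104 103 104 104 104 104 104 104 105 105
 105 105 104 104] [159 165 112 112 112 112 111 111 111 111 110 111 110 111 110 111 111 160
 166 165 165 166 165 165]
230 [61 61 61 61 61 61 62 61 62 66 67 61 62 61 61 63 63 63 63 63 64 64] [64 64 90 64 64 64 64 65 64 64 64 69 65 65 65 65 64 65 65 92 92 93 93 93]
234 [69 69 75 83 85 85 85 84 85 83 51 23 65 69 70 69 69 69 69 69 69 69] [ 68 105 110  76  69  68  68  68  68  40  23  74  8
[... 344 characters left out ...]
5 85 86 84 85 85 85]
246 [85 85 85 85 84 85 83 51 21 19 22 21 61 69 68 68 68 68 68 68 68 69] [68 69 68 68 68 67 68 68 68 32 22 20 19 20 74 85 85 85 86 85 85 85 85 84]
250 [85 85 84 85 85 83 52 23 21 22 21 20 51 67 68 68 68 68 68 68 68 68] [68 68 68 68 68 68 68 68 69 27 22 19 20 22 22 75 84 85 84 85 86 84 85 85]
254 [ 85  85  86  85  83  52  24  23  22  19  20  21  89 179 180 180 179 179
 179 179 179 179] [182 181 182 182 182 182 182 182 182  42  22  20  20  20  21  22  76  85
  84  85  85  85  85  85]
258 [ 85  85  85  84  51  23  21  21  20  22  20  21  89 179 179 180 179 179
 179 180 179 173] [174 181 182 182 181 181 181 181 181  40  21  21  22  20  23  21  21  75
  85  85  84  85  85  84]
```

View pics/w4.png

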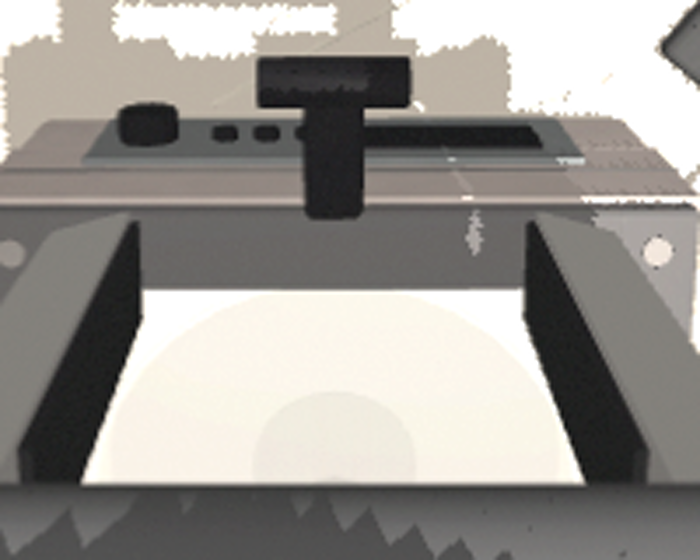

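In this view the bar is centred at column 315 and the finger gap at 315.2. The tips sit about 17 mm behind the TCP, which matches the cap contact height, so I'll grip with the TCP near z=67.

```bash
python3 -m creep '[[0.28,[0,0,4],0],[0.28,[0,0,8],0],[0.28,[0,0,11],0],[0.28,[0,0,12.5],0],[0.28,[0,0,12.5],0]]'; python3 -m creep '[[0.28,[0,0,1.3],0],[0.28,[0,0,2.6],0],[0.28,[0,0,2.6],0]]'; python3 - <<'E'
from h import *
w=manip.camera("wrist");b=manip.camera("scene")
g=lambda x,s:cv2.convertScaleAbs(cv2.resize(x[:,:,::-1],None,fx=s,fy=s),alpha=1.4)
cv2.imwrite("pics/w5.png",np.hstack([g(w[170:330,240:400],2.5),g(b[180:280,230:330],4)]))
E
```

```text
clock: 9.9
eef_pos: [469.3, -254.7, 91.5]
eef_rot: [3.142, -0.004, 2.587]
wrist_force: [-0.8, -0.0, 0.4]
finger_gap: 60.1
finger_force: 0.0
clock: 10.2
eef_pos: [469.7, -254.8, 66.0]
eef_rot: [-3.142, -0.002, 2.588]
wrist_force: [-0.5, 0.6, -0.6]
finger_gap: 60.1
finger_force: 0.0
```

View pics/w5.png

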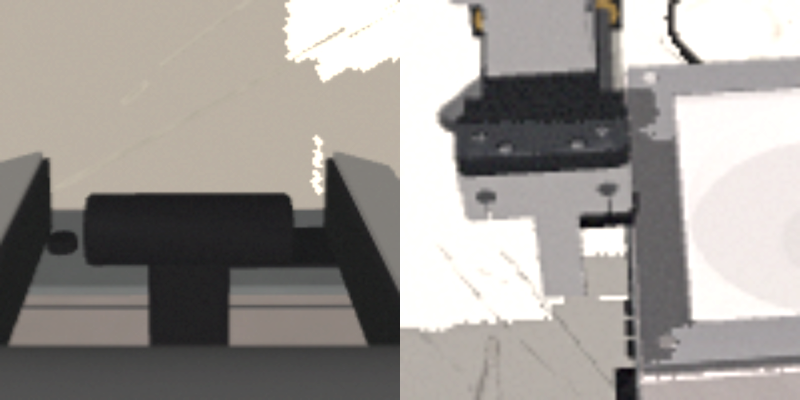

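The bar spans crop columns 85–293 and sits centred between the fingers (49–327), with the tips below it. Closing now.

```bash
python3 -m creep '[[-1,[0,0,0],0],[-1,[0,0,0],0],[-1,[0,0,0],0],[-1,[0,0,0],0],[-1,[0,0,0],0],[-1,[0,0,0],0]]' 25
```

```text
clock: 10.9
eef_pos: [470.5, -255.2, 67.8]
eef_rot: [3.141, 0.001, 2.588]
wrist_force: [0.8, 2.9, 5.3]
finger_gap: 39.8
finger_force: 25.0
```

```bash
python3 -m creep '[[-1,[-0.02,0,-0.96],0],[-1,[-0.08,0,-1.92],0],[-1,[-0.19,0,-2.87],0],[-1,[-0.33,0,-3.82],0],[-1,[-0.52,0,-4.76],0],[-1,[-0.75,0,-5.69],0],[-1,[-1.02,0,-6.62],0],[-1,[-1.33,0,-7.52],0],[-1,[-1.33,0,-7.52],0],[-1,[-1.33,0,-7.52],0]]'; python3 - <<'E'
from h import *
w=manip.camera("wrist").sum(2)//3
m=w<40
for r in range(225,290,6): 
    print(r,w[r,250:390:5])
E
```

```text
clock: 11.9
eef_pos: [481.8, -262.1, 143.2]
eef_rot: [3.141, -0.0, 2.588]
wrist_force: [2.2, 4.0, -1.6]
finger_gap: 39.4
finger_force: 25.0
225 [ 87  87  88  88  87  88  88  88  89  89  90  90  88  90  90  90  90  92
  92  90  89  90 145 145  91  91  91  91]
231 [100 100 100 101  98  91 100 100 102 100 101 102 100 100 100 100 100 100
 100 101 100  94 105 109 100  99  99  99]
237 [100  94  94  94  94  30 100 100 101 101 102 102 101 100 100 100 101  99
  98 100 100  52  94  94  93  94 101  99]
243 [110  94  93  94  94  24 131 131 131 132 133 134 135 134 132 131 130 131
 132 133 133  24  95  94  95  94 127 130]
249 [ 94  94  94  95  55  21  25  24  22  24  24  23  24  23  23  24  22  23
  24  22  23  23  81  93  94  94  94 131]
255 [94 93 94 94 24 26 26 25 25 26 25 25 26 26 26 27 25 25 25 25 25 23 24 94
 94 94 94 94]
261 [94 94 94 86 24 24 26 26 26 25 27 25 27 29 28 28 28 28 28 29 28 27 24 93
 94 94 94 94]
267 [94 94 93 29 22 24 24 25 25 25 25 25 24 23 25 25 25 24 24 24 23 25 22 37
 94 93 94 93]
273 [ 95  94  92  26  22  27 132 124 115 134  31  22  25  25  23  24  21 132
 120 126 132  23  24  25  94  94  94  94]
279 [ 94  93  55  24  23 118  76  75  75  75  30  25  24  25  23  24  33  76
  75  75  76  86  25  23  81  94  93  94]
285 [94 93 25 23 23 75 76 75 75 76 36 23 24 25 25 22 46 75 76 75 76 76 24 23
 24 94 94 94]
```

```bash
python3 -m creep '[[-1,[-0.34,0,-0.9],0],[-1,[-0.73,0,-1.78],0],[-1,[-1.16,0,-2.64],0],[-1,[-1.62,0,-3.48],0],[-1,[-2.12,0,-4.3],0],[-1,[-2.65,0,-5.1],0],[-1,[-3.22,0,-5.87],0],[-1,[-3.82,0,-6.62],0],[-1,[-3.82,0,-6.62],0],[-1,[-3.82,0,-6.62],0]]'; python3 - <<'E'
from h import *
w=manip.camera("wrist").sum(2)//3
for c in (285,345): print([(r,int(w[r,c])) for r in range(228,290,3)])
E
```

```text
clock: 12.95
eef_pos: [514.3, -282.2, 209.3]
eef_rot: [3.141, -0.0, 2.588]
wrist_force: [1.5, 4.0, -2.3]
finger_gap: 39.6
finger_force: 25.0
[(228, 73), (231, 73), (234, 73), (237, 73), (240, 73), (243, 23), (246, 22), (249, 23), (252, 25), (255, 26), (258, 26), (261, 26), (264, 23), (267, 22), (270, 22), (273, 73), (276, 72), (279, 66), (282, 67), (285, 69), (288, 71)]
[(228, 76), (231, 72), (234, 73), (237, 72), (240, 73), (243, 21), (246, 20), (249, 23), (252, 24), (255, 25), (258, 27), (261, 25), (264, 25), (267, 24), (270, 24), (273, 72), (276, 73), (279, 62), (282, 68), (285, 69), (288, 71)]
```

```bash
python3 -m creep '[[-1,[-0.63,0,-0.72],0],[-1,[-1.29,0,-1.42],0],[-1,[-1.99,0,-2.08],0],[-1,[-2.71,0,-2.71],0],[-1,[-3.46,0,-3.31],0],[-1,[-4.23,0,-3.88],0],[-1,[-5.03,0,-4.41],0],[-1,[-5.85,0,-4.91],0],[-1,[-5.85,0,-4.91],0],[-1,[-5.85,0,-4.91],0],[-1,[-5.85,0,-4.91],0]]'; python3 - <<'E'
from h import *
P=manip.camera_params("wrist");W=manip.camera("wrist");w=W.sum(2)//3;b=manip.camera("scene");t=manip.camera("top")
np.savez("end.npz",w=W,b=b,t=t)
for c in (285,345): print([(r,int(w[r,c])) for r in range(228,290,3)])
st=manip.read_state();p=st["eef_pos"];print(p,st["wrist_force"],st["finger_gap"])
p0=np.array([470.5,-255.2,67.8]);d=p-p0;h=-(d[:2]@[-.851,.526])
u=np.array([220-h,d[2]])
print(h,d[2],np.degrees(np.arctan2(u[1],u[0])),np.linalg.norm(u))
# lid corners in scene for 60deg
S=manip.camera_params("scene")
ex=np.array([.848,-.53,0]);ey=np.array([.53,.848,0]);H=np.array([468,-257.5,103])+220*ex
for a in (55,60,65):
    a=np.radians(a);v=-np.cos(a)*ex+np.sin(a)*np.array([0,0,1]);n=np.sin(a)*ex+np.cos(a)*np.array([0,0,1])
    print([proj(S,H+186*v+s*98*ey-4*n).round(1) for s in(-1,1)],"lower",[proj(S,H+4*v+s*98*ey).round(1) for s in(-1,1)])
E
```

```text
clock: 14.1
eef_pos: [564.0, -312.8, 258.4]
eef_rot: [3.141, -0.0, 2.588]
wrist_force: [2.3, 4.9, -1.9]
finger_gap: 39.9
finger_force: 25.0
[(228, 71), (231, 71), (234, 71), (237, 72), (240, 71), (243, 21), (246, 21), (249, 24), (252, 26), (255, 26), (258, 23), (261, 23), (264, 23), (267, 19), (270, 57), (273, 115), (276, 134), (279, 116), (282, 132), (285, 90), (288, 192)]
[(228, 71), (231, 72), (234, 71), (237, 71), (240, 71), (243, 18), (246, 20), (249, 21), (252, 22), (255, 22), (258, 24), (261, 23), (264, 24), (267, 22), (270, 57), (273, 117), (276, 135), (279, 115), (282, 133), (285, 79), (288, 192)]
[ 563.95631376 -312.72974245  258.35138062] [ 2.70408588  5.76164243 -2.10397723] 39.618772673909284
109.79196754106499 190.55138061953693 59.9564631617444 220.12641612146712
[array([335.9, 203.2]), array([324.7, 131.5])] lower [array([396.8, 263.8]), array([377.9, 190.8])]
[array([345. , 198.1]), array([332.2, 126.9])] lower [array([397. , 263.7]), array([378.1, 190.7])]
[array([354.7, 193.6]), array([340.2, 122.8])] lower [array([397.2, 263.7]), array([378.2, 190.6])]
```

Kinematics give 59.96° and the bar is still held. I'll check the lid angle numerically in the scene image.

```bash
python3 - <<'E'
from h import *
d=np.load("end.npz");b=d["b"].sum(2)//3;c=cv2.imread("pics/scene0.png").sum(2)//3
for r in range(192,262,6): print(r,b[r,326:410:3])
S=manip.camera_params("scene")
ex=np.array([.848,-.53,0]);ey=np.array([.53,.848,0]);H=np.array([468,-257.5,103])+220*ex
for deg in (58,60,62):
    a=np.radians(deg);v=-np.cos(a)*ex+np.sin(a)*np.array([0,0,1]);n=np.sin(a)*ex+np.cos(a)*np.array([0,0,1])
    print(deg,"under/upper edge of -y side:",*[[proj(S,H+L*v-98*ey+k*n).round(1).tolist() for L in (186,120,60)] for k in(-4,4)])
# cap up?
t=lambda im:[int(x) for x in im[140:160,270]]
print(t(b),t(c))
E
```

```text
192 [181 180 181 180 181 181  53  68  53 150 160 162 109  10 129 161 133 183
 184 181 179 185  33  40  41  36  46  36]
198 [181 181 180 184 183 184 183  69  63  64 143 141 139 109  12 144 136 123
 137 151 182 182   7  40  38  40  37  42]
204 [182 180 182 184 183 177 119 123  65  69  58  77 139 139 140 138 140 124
  85 111 182 181 166  40  39  41  39  41]
210 [122 124 123 125 122 125 123 123 125 115  70  69  53 143 140 142 139 135
 119  73 156 182 180 161  15  38  34  35]
216 [ 88 106 112 111 114 107  63  76 102 125 123  62  72  57  81 139 138 138
 122  98 155 183 182 182 181 182 182 183]
222 [111 107  69  66  68  67  67  70  66  66  68  62  64  69  68  55 144 137
 137 131  71 186 184 184 182 180 180 181]
228 [110 111  73  69  68 116 108  66  69  69  63  68  66  65  70  70  79  83
 138 122  99 134 179 181 180 180 180 181]
234 [ 68  48  48  46  50  51  49  49  70  68  69  66  66  64  66  64  70  78
  55 138 133  69 186 180 180 179 180 180]
240 [ 78  77  41  47  47  47  49  47  45  66  65  67  67  67  66  69  81  74
  70  74  90 147 144 181 179 180 180 181]
246 [110  60  78  43  44  46 
[... 207 characters left out ...]
]
258 [179 164 153  95  62  66  81  96 126 119 119 118 119 119 119 119 119 117
 116 116 116 119  68  75 143 181 181 180]
58 under/upper edge of -y side: [[341.3, 200.1], [362.5, 225.7], [380.0, 246.8]] [[345.9, 197.7], [366.9, 223.5], [384.2, 244.7]]
60 under/upper edge of -y side: [[345.0, 198.1], [364.8, 224.5], [381.1, 246.2]] [[349.7, 195.8], [369.3, 222.4], [385.4, 244.3]]
62 under/upper edge of -y side: [[348.8, 196.3], [367.2, 223.4], [382.2, 245.7]] [[353.6, 194.1], [371.8, 221.4], [386.6, 243.8]]
[171, 171, 171, 171, 171, 172, 176, 132, 108, 110, 108, 111, 109, 108, 86, 71, 71, 69, 70, 66] [163, 164, 163, 164, 164, 164, 167, 126, 100, 103, 104, 103, 105, 103, 83, 68, 65, 66, 66, 64]
```

The cap's image column matches the one from before the press, so it has sprung back up. The slope of the lid edge (36.5 px over 48 rows) corresponds to about 59.5°, which agrees with the kinematics.

```bash
python3 -m creep '[[-1,[0,0,0],0],[-1,[0,0,0],0],[-1,[0,0,0],0]]' && python3 -c "
from cell import manip
print(manip.sign_off())"
```

```text
clock: 14.55
eef_pos: [564.0, -312.7, 258.3]
eef_rot: [3.141, -0.0, 2.588]
wrist_force: [2.5, 5.1, -1.1]
finger_gap: 39.8
finger_force: 25.0
the job is handed in; nothing more can be done
None
```

I pressed the duster cap right down with the lid shut and let it spring back, then raised the lid to about 60° by its grip; the arm was still holding it there, steady, when I handed the job in at 14.6 s.

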